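Sort drawing weights by how they drag

ROBOT

A 6-joint arm with a two-finger parallel gripper is mounted at the origin on the work surface. World frame = base frame: x ahead of the robot, y to its left, z up, the work surface at z = 0. Lengths are in m, angles in rad, forces in N, time in s.
With the tool pointing down it reaches from about 0.325 to 0.9 m from the base axis. Payload 6.1 kg.
Tool frame: the origin (TCP) lies at the very end of the fingers, on their centre line; the grasp point (between the pads) lies 19 mm behind it (pinch_z is the distance from the TCP to the grasp point, in m); x points along the fingers, z is the direction in which the jaws open and shut, and the axes are right-handed (so a half turn about x gives the same grasp; the last joint's range is limited). The gripper opens to 87 mm and grips with 3 to 60 N. Pads are 19 mm wide; open, the fingers measure 117 mm over their backs; the gripper's body (75 mm by 190 mm) begins 51 mm behind the grasp point.
Start: joints at [0.975, 0.22, 1.526, -0, 1.395, -0.126], TCP at [0.283, 0.557, 0.223] pointing down, gripper open.
Joint ranges: [-2.98, 2.98], [-0.91, 2.08], [0.09, 2.57], [-1.24, 4.39], [0.2, 2.65], [-2.68, 2.68]. Speed limits (rad/s): [2.57, 2.57, 3.01, 3.14, 3.14, 3.14].

INTERFACE

Orientations are given as a 3x3 rotation matrix whose columns are the frame's x, y, z axes.
In Python, from plant import * gives the robot as it stands. The module is installed in compiled form; this text tells all that it offers.
- The arm moves only by the shell command python3 -m handwheel 'ROWS'. ROWS is JSON, a list of rows, each a list of 3 entries, a list of its own where there are three numbers: the finger opening in cm, from 0 to 8.7, then the shift along the tool's x, y, z in cm, then the turn about the tool's x in degrees. A call has 1 to 20 rows; each row shifts and turns the commanded pose from where the row before left it, along the tool's axes as they then stand; what a row does not reach is not made up. A row lasts 1/8 s, in which the tool goes at most 62.5 mm and 10.7 degrees, less where a joint would pass 70% of its speed; a pose out of reach is approached as far as the arm can. A call is refused whole if a number of a shift passes 6.25 or a number of a turn 10.7, either way. A call with a gripper value outside its range is refused whole. The fingers move at their own pace and stop on an object; the grip force is fixed at half the most. Time passes only in rows, so rows that do not move let the fingers close. It gives the time, the measured TCP pose, the force and the opening at its end, in the units of the state.
- observe(): the state, without advancing time (a new reading comes with each control period).
- read_camera(name): name is "side" or "top"; returns a dict with "img" (420x560x3 uint8, red, green, blue), "z_map" (420x560 float32, m along the optical axis (not along the pixel's ray), 0 where there is no reading), "vertical_fov" (degrees; the focal length in pixels is half the picture's height over the tangent of half this angle, whatever the lens; pixels are square), "cx", "cy" (the principal point, pixels), "rvec" (rotation vector, rad) and "tvec" (3), from world to camera coordinates, as OpenCV has them. Camera axes: x right, y down, z forward; pixel columns grow to the right and rows downward; lengths in m; the calibration is good to about 2 mm. A picture is of the moment at which its call begins.
- hand_in(): hands the job in, once; it reports no verdict.
The state is a dict: "time": time; "joints": joint angles; "qvel": joint speeds; "effort": joint torques, N m; "eef_pos": TCP position; "eef_rot": TCP orientation; "force": force on the tool from outside, world axes, zero at the start; "wrist_torque": the same for the moment, N m; "grip_width": finger opening in m.
Only numpy, scipy, OpenCV 4.12 (cv2) and the standard library are available. Lean on these libraries where they do the work, as an engineer would, in place of code of your own. Each camera call takes 0.05 s, during which the arm holds its last target.

TASK

The three look-alike steel weights on the sorting board have different hidden soles. Without lifting or tipping them, drag each over the board by its knob, feel how hard it drags, and slide it fully home against the back fence of the right bay: the one that slides most easily into the blue bay, the one in between into the yellow bay, the one that drags hardest into the red bay. Be gentle, do not press them down or ram the fences, and leave the jars, glass and tools where they stand.

Things in the scene. Friction and masses are not known exactly. Their poses are not given: they have to be found in the camera images.
- board: fixed wood board 310 (x) x 400 (y) x 12 mm, origin: centre of its underside. At its far end (+x) three bays 88 mm wide, open to -x, centre lines y = -128, -30, +68 mm, in aluminium fences 14 mm high: back fence with inner face at x = +125 mm, side fences 10 mm thick, round-ended, from x = +65 to +125 mm. The strip before the bays is free (weights can cross centred at x = -4 mm)
- tag_blue: fixed blue plastic strip 18 x 76 x 3 mm on top of the back fence, marking the blue bay in front of it (which bay it marks changes); origin: centre of its underside, axes as the board's
- bay_blue (a point): on the board's top, on the blue bay's centre line: where the centre of a weight's underside is when touching the back fence (fully home); axes as the board's. For the weight that slides most easily (nylon sole, drags on the board with about 0.9 N at its own weight, +-20 %, more if pressed down)
- tag_yellow: fixed yellow plastic strip 18 x 76 x 3 mm on top of the back fence, marking the yellow bay in front of it (which bay it marks changes); origin: centre of its underside, axes as the board's
- bay_yellow (a point): on the board's top, on the yellow bay's centre line: where the centre of a weight's underside is when touching the back fence (fully home); axes as the board's. For the weight that drags in between (cork sole, about 3.1 N at its own weight, +-20 %, more if pressed down)
- tag_red: fixed red plastic strip 18 x 76 x 3 mm on top of the back fence, marking the red bay in front of it (which bay it marks changes); origin: centre of its underside, axes as the board's
- bay_red (a point): on the board's top, on the red bay's centre line: where the centre of a weight's underside is when touching the back fence (fully home); axes as the board's. For the weight that drags hardest (rubber sole, about 6.5 N at its own weight, +-20 %, more if pressed down)
- weight_a: one of three look-alike weights: dark steel disc 80 mm diameter, 18 mm high, with an upright black round knob 26 mm diameter, 40 mm tall, in its middle. The knob floats: at rest it stands 23 to 63 mm above the underside and rises or sinks 5 mm on a light spring (0.12 N/mm) before it loads the disc. 0.87 kg (+-5 %). Origin: centre of the disc's underside. Starts at the near end (board x -105, y -132, -30 or 72 mm)
- sole_a (a point): centre of the bond between that weight's disc and its hidden sole, 2 mm above its underside; the soles differ in thickness only by hundredths of a mm (nylon under 1.98, cork 1.98 to 2.02, rubber over 2.02 mm), too little to measure: they must be told apart by their drag
- weight_b: one of three look-alike weights: dark steel disc 80 mm diameter, 18 mm high, with an upright black round knob 26 mm diameter, 40 mm tall, in its middle. The knob floats: at rest it stands 23 to 63 mm above the underside and rises or sinks 5 mm on a light spring (0.12 N/mm) before it loads the disc. 0.87 kg (+-5 %). Origin: centre of the disc's underside. Starts at the near end (board x -105, y -132, -30 or 72 mm)
- sole_b (a point): centre of the bond between that weight's disc and its hidden sole, 2 mm above its underside; the soles differ in thickness only by hundredths of a mm (nylon under 1.98, cork 1.98 to 2.02, rubber over 2.02 mm), too little to measure: they must be told apart by their drag
- weight_c: one of three look-alike weights: dark steel disc 80 mm diameter, 18 mm high, with an upright black round knob 26 mm diameter, 40 mm tall, in its middle. The knob floats: at rest it stands 23 to 63 mm above the underside and rises or sinks 5 mm on a light spring (0.12 N/mm) before it loads the disc. 0.87 kg (+-5 %). Origin: centre of the disc's underside. Starts at the near end (board x -105, y -132, -30 or 72 mm)
- sole_c (a point): centre of the bond between that weight's disc and its hidden sole, 2 mm above its underside; the soles differ in thickness only by hundredths of a mm (nylon under 1.98, cork 1.98 to 2.02, rubber over 2.02 mm), too little to measure: they must be told apart by their drag
- jar_board: bystander: small glass jar with a yellow lid, 60 mm diameter, 75 mm high, on the board's left margin; origin: underside
- jar_olive: bystander: amber jar with a green lid, 72 mm diameter, 130 mm high; origin: underside
- jar_orange: bystander: glass jar with an orange lid, 72 mm diameter, 120 mm high; origin: underside
- jar_grey: bystander: glass jar with a grey lid, 68 mm diameter, 110 mm high; origin: underside
- cup: bystander: open glass, 72 mm diameter, 80 mm high; origin: underside
- screwdriver: bystander: screwdriver with an orange handle, lying on the table; origin: underside
There are look-alikes about, which are no part of the job. What is shaped like the weight_c but pink is not meant.

How it is judged:
At the end, for the whole second after the job is handed in: Each weight stands flat and at rest on the board in its own bay (easiest-sliding in blue, in-between in yellow, hardest-dragging in red), within 3 mm of the back fence and within 7 mm of the home point (((horizontal distance between weight_a and bay_blue below 0.007 m and x of weight_a in the frame of bay_blue above -0.003 m and z of sole_a in the frame of weight_a below 0.00198 m) or (horizontal distance between weight_b and bay_blue below 0.007 m and x of weight_b in the frame of bay_blue above -0.003 m and z of sole_b in the frame of weight_b below 0.00198 m) or (horizontal distance between weight_c and bay_blue below 0.007 m and x of weight_c in the frame of bay_blue above -0.003 m and z of sole_c in the frame of weight_c below 0.00198 m)) and ((horizontal distance between weight_a and bay_yellow below 0.007 m and x of weight_a in the frame of bay_yellow above -0.003 m and z of sole_a in the frame of weight_a between 0.00198 and 0.00202 m) or (horizontal distance between weight_b and bay_yellow below 0.007 m and x of weight_b in the frame of bay_yellow above -0.003 m and z of sole_b in the frame of weight_b between 0.00198 and 0.00202 m) or (horizontal distance between weight_c and bay_yellow below 0.007 m and x of weight_c in the frame of bay_yellow above -0.003 m and z of sole_c in the frame of weight_c between 0.00198 and 0.00202 m)) and ((horizontal distance between weight_a and bay_red below 0.007 m and x of weight_a in the frame of bay_red above -0.003 m and z of sole_a in the frame of weight_a above 0.00202 m) or (horizontal distance between weight_b and bay_red below 0.007 m and x of weight_b in the frame of bay_red above -0.003 m and z of sole_b in the frame of weight_b above 0.00202 m) or (horizontal distance between weight_c and bay_red below 0.007 m and x of weight_c in the frame of bay_red above -0.003 m and z of sole_c in the frame of weight_c above 0.00202 m)) and angle between each of weight_a, weight_b, weight_c's own z axis and vertical below 0.05 rad and linear speed of each of weight_a, weight_b, weight_c below 0.01 m/s and z of each of weight_a, weight_b, weight_c in the frame of board below 0.015 m); the robot touches nothing.
It fails at once if a weight is lifted more than 8 mm off the board (z of any of weight_a, weight_b, weight_c in the frame of board above 0.02 m).
It fails at once if a weight is tilted more than 0.2 rad or goes off the board (angle between any of weight_a, weight_b, weight_c's own z axis and vertical above 0.2 rad or z of any of weight_a, weight_b, weight_c in the frame of board below 0.006 m).
It fails at once if a weight bears on the board and its fences with more than 35 N (its own 9 N included): pressed down or rammed (contact force between any of weight_a, weight_b, weight_c and board above 35 N).
It fails at once if a jar, the glass or the screwdriver is moved more than 15 mm (distance of any of jar_board, jar_olive, jar_orange, jar_grey, cup, screwdriver from where it was at the start of the episode above 0.015 m).
It also fails if it takes over 72 s, if anything falls off the work surface, if the arm or the gripper's body presses on something with over 40 N, if the wrist force passes 120 N, or if a joint passes its speed limit or range.

## Working session

There is one attempt and no reset: what is moved stays moved. The work goes in short steps, Python scripts to look and compute and a shell command to move; the robot and the scene stay as the last step left them, time stands still between calls to the robot, and variables do not carry over. Pictures are saved under pics/ and viewed, and the job is handed in when it is done.

```bash
mkdir -p pics; cat > h.py <<'E'
from plant import *
import numpy as np, cv2
def cam(n):
    c=read_camera(n); h=c['img'].shape[0]
    f=h/2/np.tan(np.radians(c['vertical_fov'])/2)
    c['K']=np.array([[f,0,c['cx']],[0,f,c['cy']],[0,0,1]]); c['R']=cv2.Rodrigues(np.array(c['rvec'],float))[0]; c['t']=np.array(c['tvec'],float).ravel(); return c
def cloud(c):
    z=c['z_map']; v,u=np.mgrid[:z.shape[0],:z.shape[1]]
    K=c['K']; P=np.stack([(u-K[0,2])/K[0,0]*z,(v-K[1,2])/K[1,1]*z,z],-1)
    return (P-c['t'])@c['R']
def plane(c,u,v,h):
    d=c['R'].T@np.array([(u-c['K'][0,2])/c['K'][0,0],(v-c['K'][1,2])/c['K'][1,1],1]); o=-c['R'].T@c['t']
    return o+d*(h-o[2])/d[2]
def save(c,n): cv2.imwrite('pics/'+n,cv2.cvtColor(c['img'],cv2.COLOR_RGB2BGR))
E
python3 - <<'E'
from h import *
s=observe(); print(s)
for n in('top','side'):
    c=cam(n); save(c,n+'0.png'); print(n,c['vertical_fov'],c['cx'],c['cy'],-c['R'].T@c['t'],c['R'])
E
```

```text
{'time': 0.0, 'joints': array([ 9.74902261e-01,  2.21197740e-01,  1.52762390e+00, -2.04356423e-05,
        1.39467399e+00, -1.26055801e-01]), 'qvel': array([ 0.00290028,  0.0008954 , -0.00032363,  0.00083517,  0.00066288,
        0.00085429]), 'effort': array([ 4.09917029e-04, -4.94617009e+01, -3.87378037e+01,  6.98414468e-02,
        5.72361820e-02, -1.14017948e-04]), 'eef_pos': array([0.28259963, 0.55676871, 0.22144806]), 'eef_rot': array([[-1.05139245e-03, -8.91643038e-01,  4.52737878e-01],
       [-1.58628601e-03,  4.52739046e-01,  8.91641654e-01],
       [-9.99998189e-01,  2.19293539e-04, -1.89040729e-03]]), 'force': array([-0.66365096, -0.2013534 , -0.02457719]), 'wrist_torque': array([-0.02010346, -0.01747925,  0.05121157]), 'grip_width': 0.08677018586628377}
top 49.55094480836482 278.60215329161844 211.87754178132707 [0.34366476 0.01850481 1.44233125] [[ 2.90397481e-02 -9.99578136e-01  4.93399045e-04]
 [-9.91248828e-01 -2.88613481e-02 -1.28812976e-01]
 [ 1.28772875e-01  3.25161515e-03 -9.91668782e-01]]
side 53.904606864324656 275.4159813807298 206.44119364382843 [ 0.26981771 -0.78528938  0.80575268] [[ 0.95942798 -0.28153095  0.01543645]
 [-0.17970237 -0.65275892 -0.73594352]
 [ 0.21726716  0.70331083 -0.67686694]]
```

View pics/top0.png

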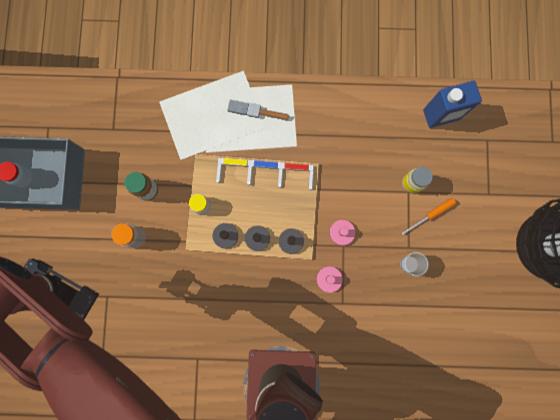

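View pics/side0.png

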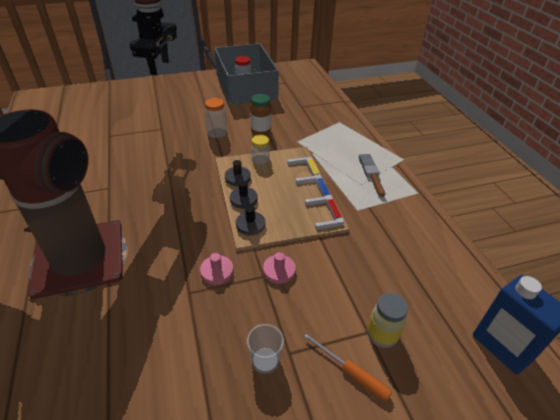

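Top view: board at about (188–320, 155–260). The weights are at (225,236), (258,238) and (291,240). The tags are yellow (235,161), blue (265,164) and red (297,167). The board jar is at (198,203), and the pink decoys at (343,233) and (330,280) sit off the board. Next I'll get metric positions.

```bash
cat > meas.py <<'E'
from h import *
def tags(c,P):
    hsv=cv2.cvtColor(c['img'],cv2.COLOR_RGB2HSV); H,S,V=cv2.split(hsv); out={}
    for n,m in dict(yellow=(H>22)&(H<34)&(S>180),blue=(H>105)&(H<125)&(S>150),red=((H<6)|(H>174))&(S>170)).items():
        m=m&(P[...,2]>.015)&(P[...,2]<.05)&(P[...,0]>.3)&(P[...,0]<.8)&(abs(P[...,1])<.35)
        k,l,st,ce=cv2.connectedComponentsWithStats(m.astype(np.uint8))
        if k>1:
            i=1+np.argmax(st[1:,4]); u,v=ce[i]; out[n]=(plane(c,u,v,.029),P[l==i].mean(0),st[i,4],(u,v))
    return out
E
python3 - <<'E'
from meas import *
for n in('top','side'):
    c=cam(n);P=cloud(c)
    for k,x in tags(c,P).items(): print(n,k,x)
    # knobs: height .065-.085 in region
    z=P[...,2]; reg=(P[...,0]>.3)&(P[...,0]<.7)&(abs(P[...,1])<.3)
    for lo,hi in((.066,.085),(.024,.036)):
        m=reg&(z>lo)&(z<hi)
        if lo<.03: m&=c['img'].max(-1)<90
        k,l,st,ce=cv2.connectedComponentsWithStats(m.astype(np.uint8))
        for i in range(1,k):
            if st[i,4]>15: print(n,lo,st[i],ce[i].round(1),np.median(P[l==i],0).round(4),plane(c,*ce[i],.075 if lo>.05 else .03).round(4))
    if n=='top':
        for u,v in((195,156),(319,164),(187,249),(314,259)): print(u,v,plane(c,u,v,.012),P[v,u])
E
```

```text
top yellow (array([0.68524879, 0.16597232, 0.029     ]), array([0.68520327, 0.1659541 , 0.02919815]), np.int32(106), (np.float64(235.12264150943398), np.float64(161.28301886792454)))
top blue (array([0.67956973, 0.0697344 , 0.029     ]), array([0.67968491, 0.06975945, 0.02851788]), np.int32(94), (np.float64(265.32978723404256), np.float64(163.89361702127658)))
top red (array([ 0.67504029, -0.02871417,  0.029     ]), array([ 0.67514095, -0.02872934,  0.02857878]), np.int32(98), (np.float64(296.2857142857143), np.float64(166.1734693877551)))
top 0.066 [192 194  10  10  26] [196.7 198.4] [0.5553 0.271  0.0832] [0.5552 0.2731 0.075 ]
top 0.066 [196 202  12  10  32] [202.1 206.9] [0.5285 0.2516 0.0814] [0.5298 0.2554 0.075 ]
top 0.066 [219 230   9   8  59] [222.9 233.5] [0.4502 0.1884 0.0748] [0.4506 0.1887 0.075 ]
top 0.066 [252 233   9   8  57] [256.2 236.4] [0.4457 0.0885 0.0755] [0.4448 0.0883 0.075 ]
top 0.066 [287 236   9   8  57] [291.1 239.5] [ 0.4393 -0.0167  0.0758] [ 0.4387 -0.0169  0.075 ]
top 0.024 [219 231  19  10  96] [231.4 235.9] [0.4472 0.1661 0.0297] [0.4476 0.1677 0.03
[... 938 characters left out ...]
0.2491 0.077 ] [0.5353 0.2524 0.075 ]
side 0.066 [233 160   9   8  58] [236.9 163.3] [0.4489 0.185  0.0744] [0.4481 0.1841 0.075 ]
side 0.066 [239 181   9   9  61] [242.8 184.4] [0.4423 0.0838 0.0754] [0.4426 0.0846 0.075 ]
side 0.066 [245 206  10   9  77] [249.6 209.9] [ 0.4366 -0.0208  0.0752] [ 0.4364 -0.0209  0.075 ]
side 0.024 [253 157  16   5  51] [260.2 159.3] [0.5331 0.2435 0.0299] [0.5345 0.245  0.03  ]
side 0.024 [225 167  25  18 274] [236.9 176.1] [0.4398 0.1792 0.0308] [0.445  0.1811 0.03  ]
side 0.024 [230 187  27  21 352] [243.1 197.9] [0.4373 0.0764 0.0307] [0.4406 0.0792 0.03  ]
side 0.024 [236 212  29  22 418] [250.1 223.5] [ 0.4313 -0.0278  0.0307] [ 0.4352 -0.0254  0.03  ]
```

```bash
cat > go.py <<'E'
import sys
from h import *
def to(x,y,z):
    s=observe(); d=np.array([x,y,z])-s['eef_pos']; R=s['eef_rot']
    want=np.array([.054,.9985,0]); zt=R[:,2]; ang=np.degrees(np.arctan2(np.dot(np.cross(zt,want),R[:,0]),zt@want))
    print('t',s['time'],'pos',s['eef_pos'].round(4),'F',s['force'].round(2),'w',round(s['grip_width'],4),'tool cm',(R.T@d*100).round(2),'turn',ang.round(2),'tilt',R[2].round(3))
if __name__=='__main__': to(*map(float,sys.argv[1:4]))
E
python3 -m handwheel '[[6,[0,0,0],-8],[6,[0,0,0],-8],[6,[0,0,0],-7.8],[6,[0,-2.6,-5.1],0],[6,[0,-2.6,-5.1],0],[6,[0,-2.6,-5.1],0],[6,[0,-2.6,-5.1],0],[6,[0,-2.6,-5.1],0],[6,[0,-2.6,-5.1],0],[6,[0,-2.6,-5.1],0],[6,[0,0,0],0],[6,[0,0,0],0]]'
python3 go.py .4493 .1864 .036
```

```text
time: 1.7
eef_pos: [0.4451, 0.191, 0.2225]
eef_rot: [[-0.0, -0.998, 0.055], [0.0, 0.055, 0.998], [-1.0, 0.0, 0.0]]
force: [-0.3, 0.6, -0.7]
grip_width: 0.0599
t 1.7 pos [0.4451 0.191  0.2225] F [-0.31  0.58 -0.72] w 0.0599 tool cm [18.65 -0.45 -0.45] turn -0.08 tilt [-1.  0.  0.]
```

```bash
python3 -m handwheel '[[6,[5,-0.25,-0.25],0],[6,[5,-0.2,-0.2],0],[6,[4,0,0],0],[6,[2,0,0],0],[6,[0,0,0],0],[6,[0,0,0],0]]'
python3 - <<'E'
from h import *
c=cam('side'); c['img']=cv2.resize(c['img'][120:280,160:380],None,fx=3,fy=3); save(c,'s1.png')
import go; go.to(.4493,.1864,.038)
E
```

```text
time: 2.45
eef_pos: [0.4499, 0.1873, 0.0635]
eef_rot: [[0.001, -0.999, 0.053], [0.0, 0.053, 0.999], [-1.0, -0.001, 0.001]]
force: [-0.7, -0.3, 1.2]
grip_width: 0.0599
t 2.5 pos [0.4504 0.1872 0.0639] F [ 0.15  0.51 -1.13] w 0.0602 tool cm [ 2.59  0.11 -0.08] turn 0.05 tilt [-1.    -0.002  0.001]
```

View pics/s1.png

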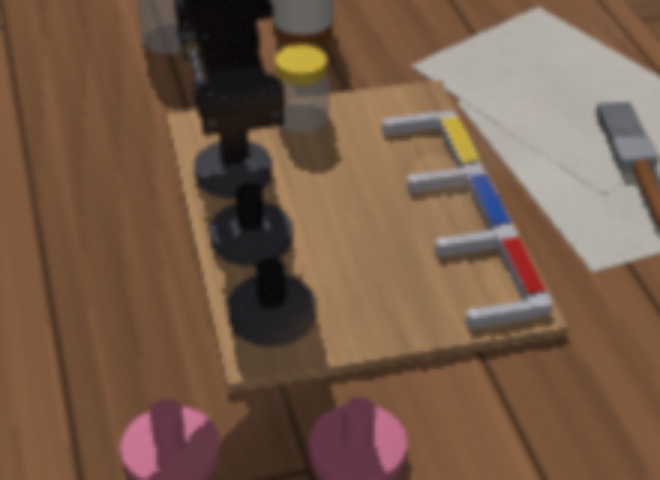

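The right finger stands over the left weight's knob, and the weight isn't disturbed. I'll descend and close.

```bash
python3 -m handwheel '[[6,[1.5,0,-0.05],0],[6,[1,0,0],0],[6,[0,0,0],0],[0,[0,0,0],0],[0,[0,0,0],0],[0,[0,0,0],0],[0,[0,0,0],0],[0,[0,0,0],0]]'
python3 - <<'E'
from h import *
import go
for i in range(3): c=cam('top'); print(observe()['force'].round(2),observe()['grip_width'])
go.to(.4493,.1864,.038)
E
```

```text
time: 3.5
eef_pos: [0.4497, 0.1863, 0.0378]
eef_rot: [[0.001, -0.999, 0.055], [0.001, 0.055, 0.999], [-1.0, -0.001, 0.001]]
force: [0.4, 3.4, -0.8]
grip_width: 0.0254
[-0.23  4.24  0.43] 0.02494373731569508
[-0.19  4.49  0.61] 0.02544323084057381
[ 0.43  3.74 -0.38] 0.025377010561176677
t 3.65 pos [0.4498 0.1862 0.0378] F [ 0.43  3.74 -0.38] w 0.0254 tool cm [-0.02  0.05  0.02] turn -0.03 tilt [-1.    -0.001  0.001]
```

```bash
for i in 1; do
python3 -m handwheel '[[0,[0,-0.4,-0.1],0],[0,[0,-0.5,-0.15],0]]' | grep -E 'pos|force'
python3 -m handwheel '[[0,[0,-0.5,-0.15],0]]' | grep -E 'pos|force'
python3 -m handwheel '[[0,[0,-0.5,-0.1],0]]' | grep -E 'pos|force'
python3 -m handwheel '[[0,[0,-0.5,-0.1],0]]' | grep -E 'pos|force'
python3 -m handwheel '[[0,[0,-0.5,0],0]]' | grep -E 'pos|force'
python3 -m handwheel '[[0,[0,-0.5,0],0]]' | grep -E 'pos|force'
python3 -m handwheel '[[0,[0,-0.5,0],0]]' | grep -E 'pos|force'
python3 -m handwheel '[[0,[0,-0.5,0],0]]' | grep -E 'pos|force'
done; python3 go.py .45 .1864 .038
```

```text
eef_pos: [0.4571, 0.1822, 0.0368]
force: [-3.2, 0.9, -0.4]
eef_pos: [0.4627, 0.1804, 0.037]
force: [-3.0, 1.2, 0.2]
eef_pos: [0.4681, 0.1792, 0.0372]
force: [-3.7, 0.8, 0.6]
eef_pos: [0.4733, 0.178, 0.0374]
force: [-3.7, 2.0, -1.1]
eef_pos: [0.4783, 0.1778, 0.0374]
force: [-4.1, 1.3, 0.8]
eef_pos: [0.4834, 0.1777, 0.0375]
force: [-3.7, 0.6, -0.5]
eef_pos: [0.4884, 0.1775, 0.0375]
force: [-4.0, 0.2, 1.0]
eef_pos: [0.4934, 0.1773, 0.0375]
force: [-4.3, 0.3, 0.1]
t 4.775 pos [0.4934 0.1773 0.0375] F [-4.35  0.26  0.14] w 0.0249 tool cm [-0.05  4.38  0.67] turn -0.02 tilt [-1.  0. -0.]
```

Drag is about 3.8 N, which points to cork (yellow, the same lane). Before entering the bay I'll measure the fence lines accurately.

```bash
python3 - <<'E'
from h import *
for n in('top','side'):
    c=cam(n);P=cloud(c)
    hsv=cv2.cvtColor(c['img'],cv2.COLOR_RGB2HSV)
    m=(hsv[...,1]<60)&(hsv[...,2]>110)&(P[...,0]>.58)&(P[...,0]<.72)&(P[...,1]>-.12)&(P[...,1]<.25)&(P[...,2]>.005)&(P[...,2]<.045)
    k,l,st,ce=cv2.connectedComponentsWithStats(m.astype(np.uint8))
    for i in range(1,k):
        if st[i,4]<25: continue
        vs,us=np.nonzero(l==i); Q=np.array([plane(c,u,v,.026) for u,v in zip(us,vs)])
        sel=Q[Q[:,0]<.668]
        vx,vy,x0,y0=cv2.fitLine(sel[:,:2].astype(np.float32),cv2.DIST_L2,0,.01,.01).ravel()
        print(n,st[i],'c',sel.mean(0).round(4),'xr',sel[:,0].min().round(4),sel[:,0].max().round(4),'slope',(vy/vx).round(4),'at x=.65:',(y0+vy/vx*(.65-x0)).round(4),'w',Q[:,1].std().round(4))
    c['img']=cv2.resize(c['img'][140:270,175:335] if n=='top' else c['img'][140:260,210:370],None,fx=5,fy=4.6 if n=='top' else 5,interpolation=cv2.INTER_CUBIC); save(c,n+'2.png')
E
```

```text
top [216 158   9  25 113] c [0.6422 0.218  0.026 ] xr 0.6172 0.6661 slope -0.0522 at x=.65: 0.2176 w 0.0048
top [243 160  16  25 132] c [0.6395 0.1202 0.026 ] xr 0.6136 0.6656 slope -0.0525 at x=.65: 0.1197 w 0.0069
top [269 162  22  26 137] c [0.6416 0.0227 0.026 ] xr 0.6068 0.6679 slope -0.0043 at x=.65: 0.0226 w 0.0093
top [308 164   6  26 112] c [ 0.6368 -0.075   0.026 ] xr 0.6032 0.6679 slope -0.0052 at x=.65: -0.0751 w 0.0043
side [288 157  24   5  66] c [0.6427 0.221  0.026 ] xr 0.6185 0.6667 slope -0.0712 at x=.65: 0.2205 w 0.0045
side [296 174  30  11  95] c [0.6408 0.1229 0.026 ] xr 0.6127 0.6675 slope -0.0149 at x=.65: 0.1227 w 0.0091
side [305 194  27   9 100] c [0.6388 0.0248 0.026 ] xr 0.6074 0.6674 slope -0.0396 at x=.65: 0.0243 w 0.0047
side [316 217  28  10 116] c [ 0.6375 -0.0731  0.026 ] xr 0.6038 0.668 slope -0.0188 at x=.65: -0.0733 w 0.0046
```

View pics/top2.png

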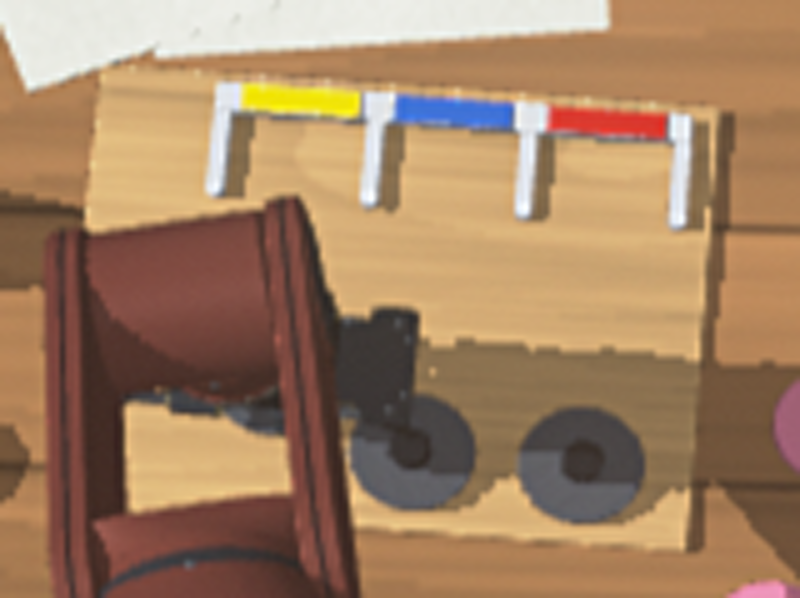

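View pics/side2.png

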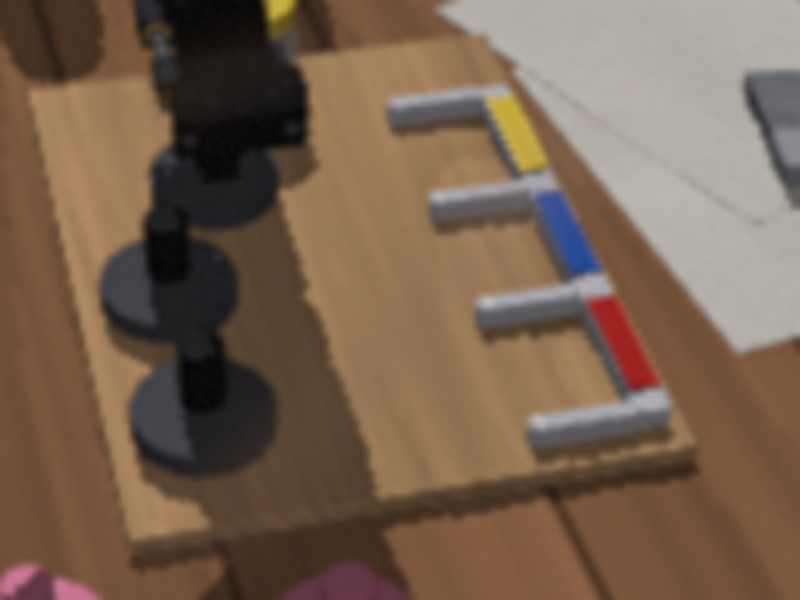

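Fences give bay centres (x≈0.64): yellow y≈0.1705, blue ≈0.0725, red ≈−0.025. That agrees with the gripped start pose, so I'll drag on to about 15 mm short of home.

```bash
python3 -m handwheel '[[0,[0,-0.7,0.01],0],[0,[0,-0.7,0.01],0],[0,[0,-0.7,0.01],0],[0,[0,-0.7,0.01],0],[0,[0,-0.7,0.01],0],[0,[0,-0.7,0.01],0],[0,[0,-0.7,0.01],0],[0,[0,-0.7,0.01],0]]' | grep -E 'pos|force'
python3 -m handwheel '[[0,[0,-0.7,0.01],0],[0,[0,-0.7,0.01],0],[0,[0,-0.7,0.01],0],[0,[0,-0.7,0.01],0]]' | grep -E 'pos|force'
python3 -m handwheel '[[0,[0,-0.7,0.01],0],[0,[0,-0.7,0.01],0],[0,[0,-0.7,0.01],0],[0,[0,-0.7,0.01],0],[0,[0,-0.7,0.01],0]]' | grep -E 'pos|force'
python3 go.py .6394 .1707 .038
```

```text
eef_pos: [0.5495, 0.175, 0.0375]
force: [-4.9, 0.1, 0.3]
eef_pos: [0.5775, 0.1739, 0.0375]
force: [-4.5, -0.7, 1.3]
eef_pos: [0.6125, 0.1725, 0.0375]
force: [-4.3, -0.2, -0.6]
t 7.0 pos [0.6125 0.1725 0.0375] F [-4.29 -0.23 -0.6 ] w 0.0254 tool cm [-0.05 -2.7  -0.03] turn -0.02 tilt [-1.  0. -0.]
```

Forces of about 4.4 N are ambiguous, so I'll drag backward and forward to cancel any sensor offset.

```bash
f(){ :; }
python3 -m handwheel '[[0,[0,0.3,0],0],[0,[0,0.3,0],0],[0,[0,0.3,0],0]]' | grep -E 'pos|force'
python3 -m handwheel '[[0,[0,0.3,0],0]]' | grep -E 'force'
python3 -m handwheel '[[0,[0,0.3,0],0]]' | grep -E 'force'
python3 -m handwheel '[[0,[0,0.3,0],0]]' | grep -E 'force'
python3 -m handwheel '[[0,[0,0.3,0],0]]' | grep -E 'force'
python3 -m handwheel '[[0,[0,0.3,0],0]]' | grep -E 'pos|force'
echo fwd
python3 -m handwheel '[[0,[0,-0.3,0],0],[0,[0,-0.3,0],0],[0,[0,-0.3,0],0]]' | grep -E 'pos|force'
python3 -m handwheel '[[0,[0,-0.3,0],0]]' | grep -E 'force'
python3 -m handwheel '[[0,[0,-0.3,0],0]]' | grep -E 'force'
python3 -m handwheel '[[0,[0,-0.3,0],0]]' | grep -E 'force'
python3 -m handwheel '[[0,[0,-0.3,0],0]]' | grep -E 'force'
python3 -m handwheel '[[0,[0,-0.3,0],0]]' | grep -E 'pos|force'
```

```text
eef_pos: [0.604, 0.173, 0.0384]
force: [3.7, 0.0, -0.5]
force: [3.4, -0.3, -0.6]
force: [4.4, -0.7, 0.3]
force: [3.8, -0.9, 0.2]
force: [4.2, 0.1, 0.0]
eef_pos: [0.5879, 0.1738, 0.0376]
force: [3.5, -0.4, 0.1]
fwd
eef_pos: [0.5958, 0.1733, 0.0366]
force: [-4.4, -0.8, 0.1]
force: [-3.7, 0.3, -0.2]
force: [-2.9, 0.3, -0.3]
force: [-4.6, 1.1, -0.2]
force: [-5.5, 0.6, -0.3]
eef_pos: [0.6122, 0.1725, 0.0375]
force: [-4.3, -0.4, 0.2]
```

Mean drag is about 4.0 N, which is nearer cork than rubber (at least 5.2 N). I'll bring it home gently, and the other two will confirm.

```bash

python3 -m handwheel '[[0,[0,-0.4,0],0],[0,[0,-0.4,0],0],[0,[0,-0.4,0],0],[0,[0,-0.3,0],0],[0,[0,-0.2,0],0]]' | grep -E 'pos|force'
python3 -m handwheel '[[0,[0,-0.2,0],0],[0,[0,-0.2,0],0]]' | grep -E 'pos|force'
python3 -m handwheel '[[0,[0,-0.1,0],0],[0,[0,-0.1,0],0]]' | grep -E 'pos|force'
python3 -m handwheel '[[0,[0,-0.1,0],0]]' | grep -E 'pos|force'
python3 -m handwheel '[[0,[0,-0.1,0],0]]' | grep -E 'pos|force'
python3 go.py .6394 .1707 .038
```

```text
eef_pos: [0.6292, 0.1716, 0.0375]
force: [-4.1, 0.3, 0.6]
eef_pos: [0.633, 0.1714, 0.0375]
force: [-4.5, 0.9, 1.0]
eef_pos: [0.635, 0.1713, 0.0375]
force: [-3.4, 0.7, 0.1]
eef_pos: [0.636, 0.1712, 0.0375]
force: [-3.9, -0.2, -0.7]
eef_pos: [0.6365, 0.1712, 0.0373]
force: [-6.0, -0.1, 0.5]
t 10.375 pos [0.6365 0.1712 0.0373] F [-6.01 -0.1   0.46] w 0.0249 tool cm [-0.07 -0.29 -0.03] turn -0.02 tilt [-1.     0.001 -0.   ]
```

```bash

python3 -m handwheel '[[0,[0,-0.1,0],0]]' | grep -E 'pos|force'
python3 -m handwheel '[[0,[0,-0.05,0],0],[0,[0,0,0],0]]' | grep -E 'pos|force'
python3 go.py .6394 .1707 .038
```

```text
eef_pos: [0.6366, 0.1712, 0.0369]
force: [-8.4, 1.4, 1.7]
eef_pos: [0.6366, 0.1712, 0.0365]
force: [-8.6, -0.3, -0.7]
t 10.75 pos [0.6366 0.1712 0.0365] F [-8.61 -0.32 -0.68] w 0.0252 tool cm [-0.15 -0.29 -0.03] turn -0.02 tilt [-1.     0.004 -0.   ]
```

```bash

python3 -m handwheel '[[0,[0,0.15,0],0],[5,[0,0,0],0],[5,[0,0,0],0],[5,[0,0,0],0],[5,[-2,0,0],0],[5,[-4,0,0],0],[5,[-3,0,0],0],[5,[0,0,0],0]]' 
python3 go.py .444 .085 .110
```

```text
time: 11.75
eef_pos: [0.6401, 0.1716, 0.133]
eef_rot: [[0.009, -0.998, 0.054], [0.001, 0.054, 0.999], [-1.0, -0.009, 0.002]]
force: [0.6, -0.8, 0.3]
grip_width: 0.0502
t 11.75 pos [0.6401 0.1716 0.133 ] F [ 0.59 -0.75  0.31] w 0.0502 tool cm [ 2.12 19.13 -9.72] turn -0.02 tilt [-1.    -0.009  0.002]
```

```bash

python3 -m handwheel '[[6,[0,4.8,-2.43],0],[6,[0,4.8,-2.43],0],[6,[0,4.8,-2.43],0],[6,[0.5,4.7,-2.43],0],[6,[1.5,0,0],0],[6,[0,0,0],0],[6,[0,0,0],0]]' | grep pos
python3 - <<'E'
from meas import *
import go
go.to(.444,.085,.038)
c=cam('side');P=cloud(c);z=P[...,2]; reg=(P[...,0]>.3)&(P[...,0]<.7)&(abs(P[...,1])<.3)
m=reg&(z>.062)&(z<.085)
k,l,st,ce=cv2.connectedComponentsWithStats(m.astype(np.uint8))
for i in range(1,k):
  if st[i,4]>15: print(st[i],np.median(P[l==i],0).round(4),plane(c,*ce[i],.075).round(4))
c['img']=cv2.resize(c['img'][120:280,160:380],None,fx=3,fy=3); save(c,'s3.png')
E
```

```text
eef_pos: [0.4422, 0.0847, 0.108]
t 12.625 pos [0.4422 0.0847 0.108 ] F [0.26 0.51 0.9 ] w 0.0598 tool cm [ 7.   -0.17  0.04] turn -0.01 tilt [-1.    -0.001  0.   ]
[253 142  16  10 100] [0.5374 0.2489 0.0735] [0.538  0.2477 0.075 ]
[294 154   9   9  61] [0.633  0.1662 0.074 ] [0.632  0.1646 0.075 ]
[239 182   9   8  55] [0.4414 0.081  0.0729] [0.4413 0.0773 0.075 ]
[245 206  10  10  88] [ 0.4357 -0.0215  0.0747] [ 0.4356 -0.0228  0.075 ]
```

View pics/s3.png

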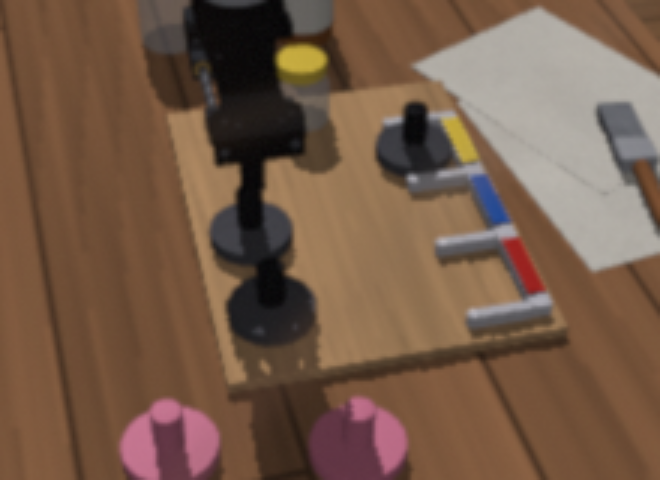

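The first weight sits in the yellow bay at the tag (zoomed 415,140), and the gripper is over the middle weight. I'll grasp it and drag it a short way in both directions.

```bash

python3 -m handwheel '[[6,[3,-0.1,0],0],[6,[2.5,0,0.05],0],[6,[1.5,0,0],0],[6,[0,0,0],0],[0,[0,0,0],0],[0,[0,0,0],0],[0,[0,0,0],0],[0,[0,0,0],0],[0,[0,0,0],0]]'
python3 -m handwheel '[[0,[0,-0.4,0],0],[0,[0,-0.4,0],0],[0,[0,-0.4,0],0]]' | grep -E 'pos|force'
python3 -m handwheel '[[0,[0,-0.4,0],0]]' | grep -E 'force'
python3 -m handwheel '[[0,[0,-0.4,0],0]]' | grep -E 'force'
python3 -m handwheel '[[0,[0,-0.4,0],0]]' | grep -E 'force'
python3 -m handwheel '[[0,[0,-0.4,0],0]]' | grep -E 'force'
python3 -m handwheel '[[0,[0,-0.4,0],0]]' | grep -E 'force'
python3 -m handwheel '[[0,[0,-0.4,0],0]]' | grep -E 'pos|force'
python3 go.py .444 .085 .038
```

```text
time: 13.8
eef_pos: [0.4423, 0.0857, 0.0379]
eef_rot: [[0.001, -0.999, 0.055], [0.001, 0.055, 0.999], [-1.0, -0.001, 0.002]]
force: [1.0, 4.9, -0.3]
grip_width: 0.0252
eef_pos: [0.451, 0.0842, 0.0362]
force: [-5.1, 0.2, 0.7]
force: [-5.5, 0.1, 0.8]
force: [-6.5, 0.7, 0.4]
force: [-5.7, 0.4, 0.1]
force: [-6.1, 0.1, -0.1]
force: [-6.1, -0.3, 0.3]
eef_pos: [0.4749, 0.0828, 0.0361]
force: [-7.1, 0.3, 0.2]
t 14.925 pos [0.4749 0.0828 0.0361] F [-7.13  0.26  0.22] w 0.0254 tool cm [-0.17  3.1   0.05] turn 0.0 tilt [-1.     0.007 -0.001]
```

About 6.1 N, so this is rubber (red, right bay). That makes the first one cork. I'll cross at board x≈−4.

```bash

python3 -m handwheel '[[0,[0,-0.6,0],0],[0,[0,-0.6,0],0],[0,[0,-0.6,0],0],[0,[0,-0.6,0],0],[0,[0,-0.6,0],0],[0,[0,-0.6,0],0],[0,[0,-0.6,0],0],[0,[0,-0.6,0],0],[0,[0,-0.6,0],0],[0,[0,-0.6,0],0],[0,[0,-0.6,0],0]]' | grep -E 'pos|force'
python3 -m handwheel '[[0,[0,0,-0.4],0],[0,[0,0,-0.7],0],[0,[0,0,-0.7],0],[0,[0,0,-0.7],0],[0,[0,0,-0.7],0],[0,[0,0,-0.7],0],[0,[0,0,-0.7],0],[0,[0,0,-0.7],0]]' | grep -E 'pos|force'
python3 go.py .5372 -.0198 .037
```

```text
eef_pos: [0.5409, 0.0792, 0.036]
force: [-6.9, -0.1, 0.9]
eef_pos: [0.5409, 0.0274, 0.0376]
force: [0.4, 6.2, -0.8]
t 17.3 pos [0.5409 0.0274 0.0376] F [ 0.39  6.24 -0.77] w 0.0252 tool cm [ 0.05  0.12 -4.73] turn -0.02 tilt [-1.    -0.     0.002]
```

```bash

python3 -m handwheel '[[0,[0,0.02,-0.7],0],[0,[0,0.02,-0.7],0],[0,[0,0.02,-0.7],0],[0,[0,0.02,-0.7],0],[0,[0,0.02,-0.7],0],[0,[0,0,-0.7],0],[0,[0,0,-0.5],0]]' | grep -E 'pos|force'
python3 - <<'E'
from meas import *
import go
go.to(.6261,-.0245,.038)
c=cam('side');P=cloud(c)
c['img']=cv2.resize(c['img'][120:280,160:380],None,fx=3,fy=3); save(c,'s4.png')
c=cam('top')
c['img']=cv2.resize(c['img'][140:270,175:335],None,fx=5,fy=4.6); save(c,'t4.png')
E
```

```text
eef_pos: [0.5373, -0.0195, 0.0375]
force: [-0.0, 6.1, -0.1]
t 18.175 pos [ 0.5373 -0.0195  0.0375] F [-0.    6.07 -0.1 ] w 0.0252 tool cm [-0.05 -8.9  -0.01] turn -0.03 tilt [-1.     0.     0.002]
```

View pics/s4.png

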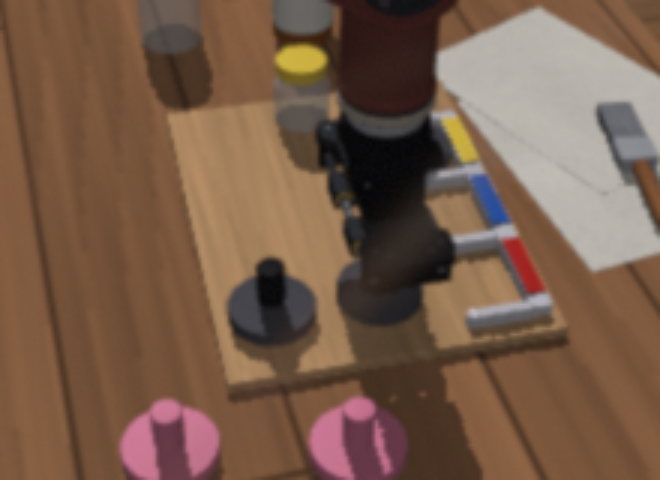

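View pics/t4.png

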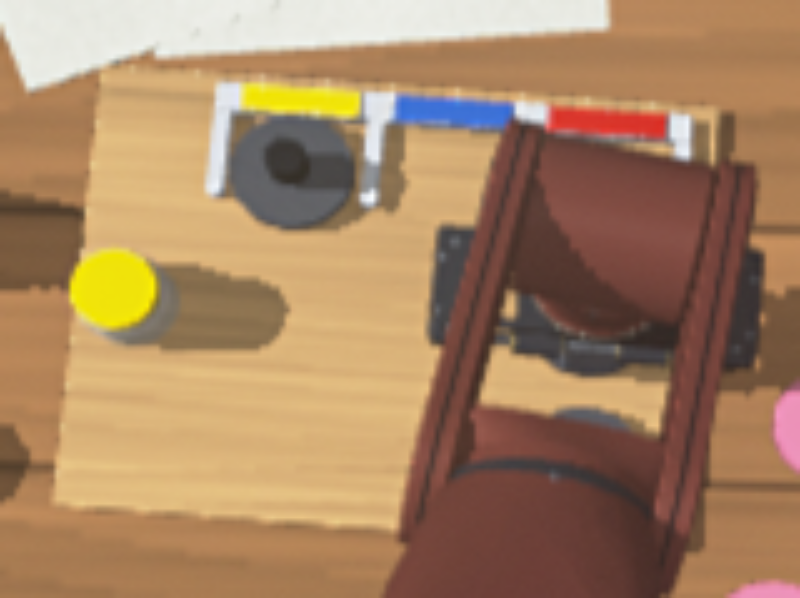

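The first weight is tucked against the yellow fence, and the held weight is in line with the red bay. I'll drag it in.

```bash

python3 -m handwheel '[[0,[0,-0.5,0],0],[0,[0,-0.6,0],0],[0,[0,-0.6,0],0],[0,[0,-0.6,0],0],[0,[0,-0.6,0],0],[0,[0,-0.6,0],0],[0,[0,-0.6,0],0]]' | grep -E 'pos|force'
python3 -m handwheel '[[0,[0,-0.6,0],0],[0,[0,-0.6,0],0],[0,[0,-0.6,0],0]]' | grep -E 'pos|force'
python3 -m handwheel '[[0,[0,-0.6,0],0],[0,[0,-0.5,0],0],[0,[0,-0.4,0],0],[0,[0,-0.3,0],0]]' | grep -E 'pos|force'
python3 go.py .6261 -.0245 .038
```

```text
eef_pos: [0.5758, -0.0228, 0.0361]
force: [-6.5, 0.2, 0.0]
eef_pos: [0.5938, -0.0238, 0.0361]
force: [-6.8, 0.9, 0.8]
eef_pos: [0.6118, -0.0248, 0.0361]
force: [-5.4, 0.6, 0.6]
t 20.025 pos [ 0.6118 -0.0248  0.0361] F [-5.41  0.61  0.62] w 0.0255 tool cm [-0.2  -1.42  0.11] turn -0.0 tilt [-1.     0.006 -0.001]
```

```bash

python3 -m handwheel '[[0,[0,-0.2,0.05],0],[0,[0,-0.2,0.05],0],[0,[0,-0.2,0],0],[0,[0,-0.2,0],0]]' | grep -E 'pos|force'
python3 -m handwheel '[[0,[0,-0.1,0],0],[0,[0,-0.1,0],0]]' | grep -E 'pos|force'
python3 -m handwheel '[[0,[0,-0.1,0],0],[0,[0,-0.1,0],0]]' | grep -E 'pos|force'
python3 -m handwheel '[[0,[0,-0.1,0],0]]' | grep -E 'pos|force'
python3 -m handwheel '[[0,[0,-0.1,0],0]]' | grep -E 'pos|force'
```

```text
eef_pos: [0.6197, -0.0243, 0.0361]
force: [-6.0, -0.2, 0.7]
eef_pos: [0.6217, -0.0244, 0.0361]
force: [-6.9, -0.7, 0.7]
eef_pos: [0.6237, -0.0244, 0.0361]
force: [-6.2, 0.1, 0.2]
eef_pos: [0.6241, -0.0245, 0.0358]
force: [-8.5, 0.4, -0.2]
eef_pos: [0.6243, -0.0245, 0.0354]
force: [-9.8, 1.0, -0.5]
```

```bash

python3 -m handwheel '[[0,[0,0.1,0],0],[5,[0,0,0],0],[5,[0,0,0],0],[5,[0,0,0],0],[5,[-2,0,0],0],[5,[-4,0,0],0],[5,[-1,0,0],0],[6,[0,4.6,0],0],[6,[0,4.6,0],0],[6,[0,4.6,0],0],[6,[0,4.2,0],0],[6,[0,0,0],0],[6,[0,0,0],0]]' |grep -E 'pos|forc'
python3 - <<'E'
from meas import *
import go
go.to(.438,-.0185,.038)
c=cam('side')
c['img']=cv2.resize(c['img'][120:280,160:380],None,fx=3,fy=3); save(c,'s5.png')
E
```

```text
eef_pos: [0.4487, -0.0148, 0.1084]
force: [0.3, -1.5, 0.0]
t 22.9 pos [ 0.4487 -0.0148  0.1084] F [ 0.33 -1.53  0.05] w 0.06 tool cm [ 7.04  1.07 -0.43] turn -0.03 tilt [-1.    -0.002 -0.   ]
```

View pics/s5.png

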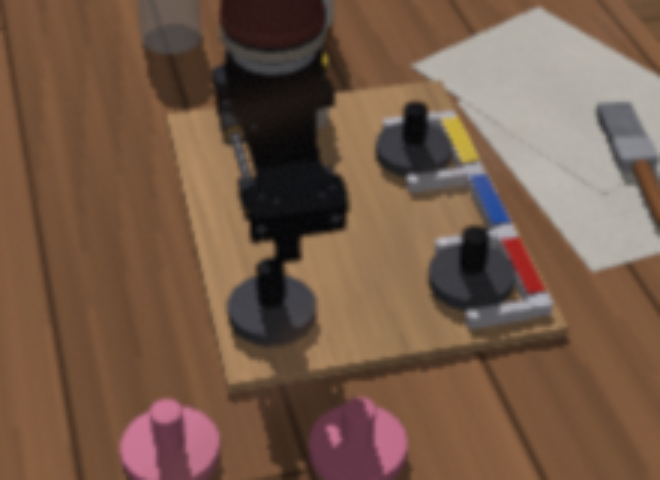

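The second weight is in the red bay (475,265). I'll grasp the last one and drag it.

```bash

python3 -m handwheel '[[6,[1,1.05,-0.4],0],[6,[2.5,0,0],0],[6,[2,0,0],0],[6,[1.5,0,0],0],[6,[0,0,0],0],[0,[0,0,0],0],[0,[0,0,0],0],[0,[0,0,0],0],[0,[0,0,0],0],[0,[0,0,0],0]]'
python3 -m handwheel '[[0,[0,-0.4,0],0],[0,[0,-0.4,0],0],[0,[0,-0.4,0],0]]' | grep -E 'pos|force'
python3 -m handwheel '[[0,[0,-0.4,0],0]]' | grep -E 'force'
python3 -m handwheel '[[0,[0,-0.4,0],0]]' | grep -E 'force'
python3 -m handwheel '[[0,[0,-0.4,0],0]]' | grep -E 'force'
python3 -m handwheel '[[0,[0,-0.4,0],0]]' | grep -E 'force'
python3 -m handwheel '[[0,[0,-0.4,0],0]]' | grep -E 'force'
python3 -m handwheel '[[0,[0,-0.4,0],0]]' | grep -E 'pos|force'
python3 go.py .5425 .0781 .038
```

```text
time: 24.2
eef_pos: [0.4371, -0.0179, 0.0377]
eef_rot: [[0.001, -0.999, 0.054], [-0.0, 0.054, 0.999], [-1.0, -0.001, 0.0]]
force: [0.3, 1.1, 0.3]
grip_width: 0.0255
eef_pos: [0.4489, -0.0186, 0.0374]
force: [-2.4, 0.2, -0.9]
force: [-2.2, 0.1, 0.8]
force: [-1.8, 0.7, 0.2]
force: [-1.7, 0.6, -0.3]
force: [-2.4, -0.2, 0.5]
force: [-1.7, 0.3, 1.0]
eef_pos: [0.4731, -0.0199, 0.0375]
force: [-2.5, 1.1, 1.1]
t 25.325 pos [ 0.4731 -0.0199  0.0375] F [-2.47  1.09  1.07] w 0.0252 tool cm [-0.05 -6.4  10.16] turn -0.02 tilt [-1.  0. -0.]
```

About 2.1 N, clearly the lightest (order 2.1 < 4.0 < 6.3), so this is nylon and goes to blue.

```bash

python3 -m handwheel '[[0,[0,-0.6,0],0],[0,[0,-0.6,0],0],[0,[0,-0.6,0],0],[0,[0,-0.6,0],0],[0,[0,-0.6,0],0],[0,[0,-0.6,0],0],[0,[0,-0.6,0],0],[0,[0,-0.6,0],0],[0,[0,-0.6,0],0],[0,[0,-0.6,0],0],[0,[0,-0.3,0],0]]' | grep -E 'pos|force'
python3 -m handwheel '[[0,[0,0,0.4],0],[0,[0,0,0.7],0],[0,[0,0,0.7],0],[0,[0,0,0.7],0],[0,[0,0,0.7],0],[0,[0,0,0.7],0],[0,[0,0,0.7],0],[0,[0,0,0.7],0],[0,[0,0,0.7],0],[0,[0,0,0.7],0],[0,[0,0,0.7],0],[0,[0,0,0.7],0],[0,[0,0,0.7],0],[0,[0,0,0.7],0],[0,[0,0,0.6],0],[0,[0,0,0],0]]' | grep -E 'pos|force'
python3 go.py .5425 .0781 .038; python3 go.py .6314 .0733 .038
```

```text
eef_pos: [0.5362, -0.0234, 0.0376]
force: [-2.8, -0.1, -0.5]
eef_pos: [0.5413, 0.0786, 0.0376]
force: [-0.3, 2.7, 0.4]
t 28.7 pos [0.5413 0.0786 0.0376] F [-0.26  2.75  0.36] w 0.0252 tool cm [-0.04 -0.13 -0.05] turn -0.0 tilt [-1.    -0.     0.001]
t 28.7 pos [0.5413 0.0786 0.0376] F [-0.26  2.75  0.36] w 0.0252 tool cm [-0.04 -9.03 -0.05] turn -0.0 tilt [-1.    -0.     0.001]
```

Fy reads +2.75, which is an unexpected sign after a +y drag, so I'll look before going on.

```bash

python3 - <<'E'
from meas import *
import go
c=cam('side')
c['img']=cv2.resize(c['img'][120:280,160:380],None,fx=3,fy=3); save(c,'s6.png')
for i in range(4): c=cam('top'); print(observe()['force'].round(2))
c['img']=cv2.resize(c['img'][140:270,175:335],None,fx=5,fy=4.6); save(c,'t6.png')
E
```

```text
[-0.37  1.85  0.  ]
[0.18 2.67 0.  ]
[-0.01  2.14  0.38]
[-0.05  2.64 -0.35]
```

View pics/s6.png

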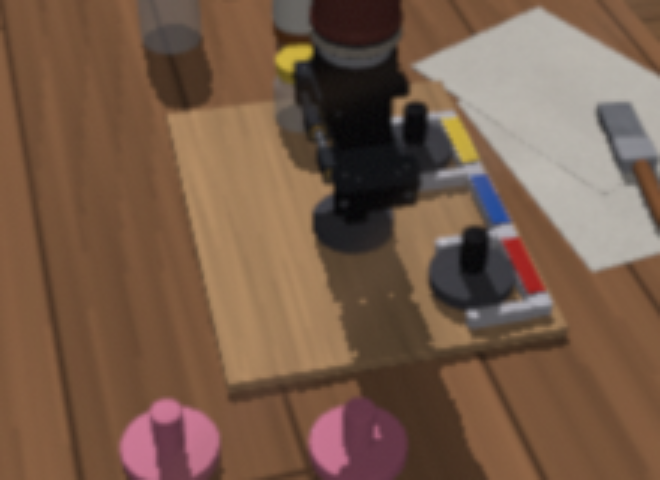

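View pics/t6.png

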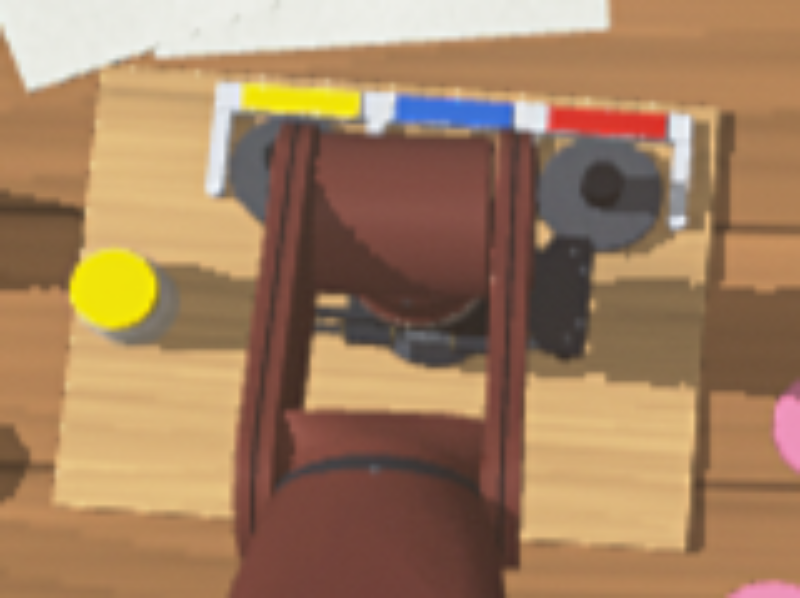

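Nothing is touching, so that is static friction after a small overshoot. I'll proceed into blue.

```bash

python3 -m handwheel '[[0,[0,-0.5,0],0],[0,[0,-0.6,0],0],[0,[0,-0.6,0],0],[0,[0,-0.6,0],0],[0,[0,-0.6,0],0],[0,[0,-0.6,0],0],[0,[0,-0.6,0],0]]' | grep -E 'pos|force'
python3 -m handwheel '[[0,[0,-0.6,0],0],[0,[0,-0.6,0],0],[0,[0,-0.6,0],0],[0,[0,-0.6,0],0],[0,[0,-0.5,0],0],[0,[0,-0.4,0],0],[0,[0,-0.2,0],0]]' | grep -E 'pos|force'
python3 -m handwheel '[[0,[0,-0.2,0],0],[0,[0,-0.2,0],0]]' | grep -E 'pos|force'
python3 go.py .6314 .0733 .038
```

```text
eef_pos: [0.5826, 0.0753, 0.0375]
force: [-1.9, 0.0, 0.3]
eef_pos: [0.6174, 0.0734, 0.0375]
force: [-2.5, 0.0, 0.0]
eef_pos: [0.6211, 0.0732, 0.0375]
force: [-2.1, 0.8, -0.2]
t 30.95 pos [0.6211 0.0732 0.0375] F [-2.05  0.78 -0.24] w 0.0252 tool cm [-0.05 -1.03  0.07] turn -0.02 tilt [-1.  0.  0.]
```

```bash

python3 -m handwheel '[[0,[0,-0.2,0.03],0],[0,[0,-0.2,0.03],0],[0,[0,-0.1,0],0]]' | grep -E 'pos|force'
python3 -m handwheel '[[0,[0,-0.1,0],0],[0,[0,-0.1,0],0]]' | grep -E 'pos|force'
python3 -m handwheel '[[0,[0,-0.1,0],0]]' | grep -E 'pos|force'
python3 -m handwheel '[[0,[0,-0.1,0],0]]' | grep -E 'pos|force'
python3 go.py .6314 .0733 .038
```

```text
eef_pos: [0.6263, 0.0735, 0.0376]
force: [-1.5, 0.4, 0.8]
eef_pos: [0.6282, 0.0734, 0.0375]
force: [-2.6, -0.4, 0.4]
eef_pos: [0.6291, 0.0734, 0.0375]
force: [-3.3, 0.0, 0.0]
eef_pos: [0.6293, 0.0734, 0.0371]
force: [-6.2, 0.7, 0.2]
t 31.825 pos [0.6293 0.0734 0.0371] F [-6.24  0.69  0.17] w 0.0254 tool cm [-0.09 -0.21  0.  ] turn -0.02 tilt [-1.     0.002 -0.   ]
```

```bash

python3 -m handwheel '[[5,[0,0,0],0],[5,[0,0,0],0],[5,[0,0,0],0],[5,[-2,0,0],0],[5,[-4,0,0],0],[5,[-5,0,0],0],[5,[-3,5,0],0],[5,[0,6,0],0],[5,[0,6,0],0],[5,[0,6,0],0],[5,[0,6,0],0],[5,[0,0,0],0],[5,[0,0,0],0]]' 
python3 - <<'E'
from meas import *
for n in('top','side'):
    c=cam(n);P=cloud(c);z=P[...,2]; reg=(P[...,0]>.5)&(P[...,0]<.7)&(P[...,1]>-.06)&(P[...,1]<.22)
    m=(reg&(z>.062)&(z<.085))
    k,l,st,ce=cv2.connectedComponentsWithStats(m.astype(np.uint8))
    for i in range(1,k):
      if st[i,4]>15: print(n,st[i],np.median(P[l==i],0).round(4),plane(c,*ce[i],.075).round(4))
    c['img']=cv2.resize(c['img'][140:270,175:335] if n=='top' else c['img'][140:260,210:370],None,fx=5,fy=4.6 if n=='top' else 5); save(c,n+'7.png')
E
```

```text
time: 33.45
eef_pos: [0.3418, 0.0891, 0.1794]
eef_rot: [[0.005, -0.999, 0.054], [0.0, 0.054, 0.999], [-1.0, -0.005, 0.0]]
force: [0.1, -0.3, 0.4]
grip_width: 0.0501
top [228 170   8   9  56] [0.6355 0.1707 0.0746] [0.6355 0.1707 0.075 ]
top [259 172   9   9  60] [0.6302 0.0738 0.0747] [0.6301 0.0733 0.075 ]
top [291 175   9   9  58] [ 0.6248 -0.0242  0.0748] [ 0.6253 -0.024   0.075 ]
side [294 154   9   9  62] [0.6325 0.1654 0.0751] [0.6315 0.1643 0.075 ]
side [303 173  10  10  71] [0.6275 0.0682 0.0748] [0.6266 0.0671 0.075 ]
side [314 195   9  10  79] [ 0.6221 -0.0289  0.0745] [ 0.6215 -0.03    0.075 ]
```

View pics/top7.png

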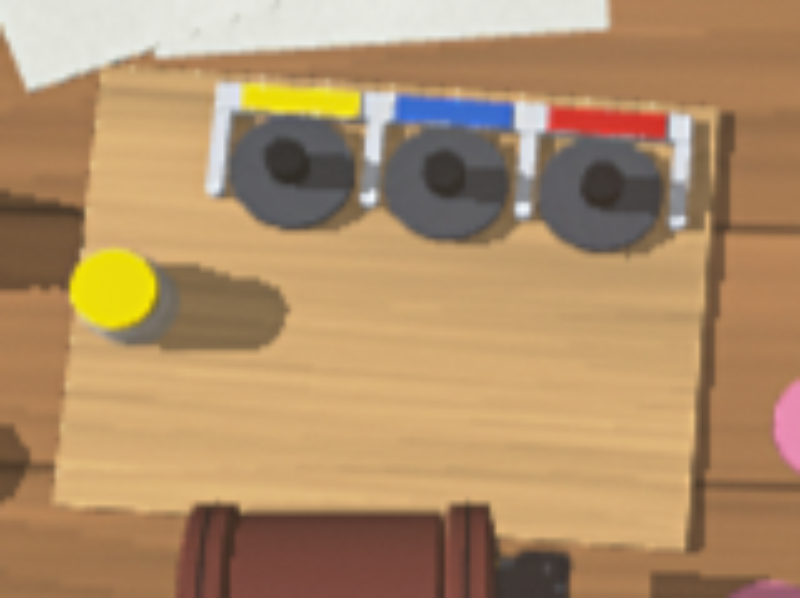

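View pics/side7.png

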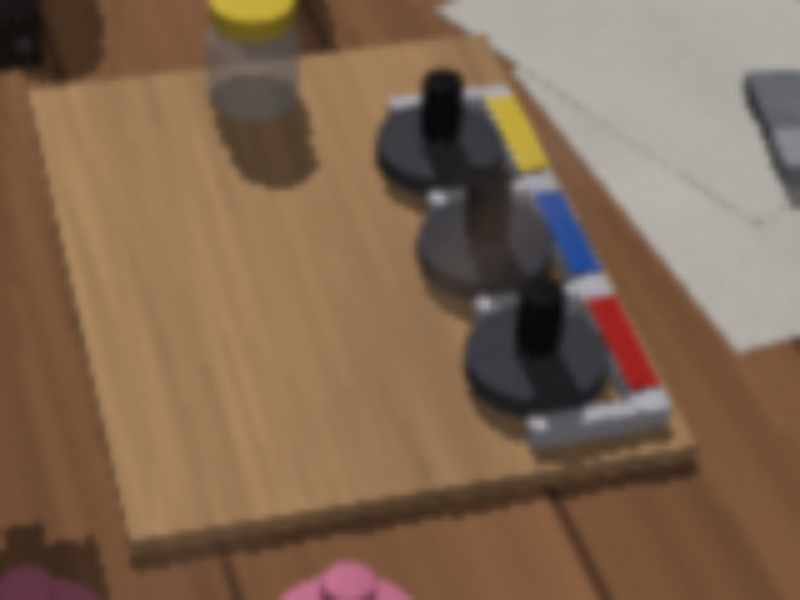

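All three are in line along the back fence: knob x is 0.6355, 0.6302 and 0.6250, which matches the board yaw exactly. The jar hasn't moved. Handing in.

```bash
python3 -c "
from plant import *
s=observe();print(s['time'],s['qvel'].round(3),s['force'].round(2))
print(hand_in())"
```

```text
33.55 [-0.003  0.027 -0.002 -0.001  0.002  0.001] [ 0.93 -0.   -0.18]
the job is handed in; nothing more can be done
None
```

All three weights are in their bays and the job is handed in at 33.6 s of the 72 s allowed; no verdict was given. I gripped each weight by its knob, dragged it over the board to feel its resistance, and slid it home against the back fence.

| Weight (start position) | Measured drag | Sole | Bay |
|---|---|---|---|
| Left | about 4.0 N | cork | yellow |
| Middle | about 6.3 N | rubber | red |
| Right | about 2.1 N | nylon | blue |

- **Placing:** I felt the fence contact as a force rise for each weight. In both final pictures all three knobs lie in line, parallel to the back fence. The jar on the board is where it was, and the gripper was open, raised and clear.
- **Heaviest contact:** the highest wrist reading I saw was about 10 N, during the red weight's fence contact, well under the limits.
- **What disagreed:**
    - The nylon and cork drags read about 0.3–1 N above the stated ranges, so I sorted by their clear order, not the absolute values.
    - The two cameras' knob positions differ by up to about 6 mm in y and 4 mm in x, so I relied on the felt contact and the fence geometry for placement.
    - Fy read about +2.5 N after the nylon weight's sideways drag, the opposite sign to expected. The pictures showed nothing touching, so I carried on.

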